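# Report the tin without a lid

## Robot

A 7-joint arm with a two-finger parallel gripper is mounted at the origin on the work surface. World frame = base frame: x ahead of the robot, y to its left, z up, the work surface at z = 0. Lengths are in m, angles in rad, forces in N, time in s.
With the tool pointing down it reaches from about 0.4 to 0.875 m from the base axis. Payload 19.3 kg.
Tool frame: the origin (TCP) lies between the finger pads, 19 mm behind the fingertips; this is the grasp point; z points along the fingers, y is the line along which they close (so a half turn about z gives the same grasp; the last joint's range is limited). The gripper opens to 85 mm and grips with 20 to 120 N. Pads are 22 mm wide; open, the fingers measure 114 mm over their backs; the gripper's body (76 mm by 85 mm) begins 54 mm behind the grasp point. The pads swing forward as they close: fully open they stand 13 mm farther back than shut.
Start: joints at [1.16, 0.521, -0.036, 1.599, 0.021, 1.021, -0.113], TCP at [0.209, -0.589, 0.25] pointing down, gripper open.
Joint ranges: [-2.91, 2.91], [-0.3, 2.13], [-1.5, 1.42], [0.17, 2.43], [-1.26, 4.41], [0.16, 1.93], [-2.52, 2.52]. Speed limits (rad/s): [1.89, 1.89, 2.39, 2.39, 3.01, 3.01, 3.01].

## Interface

Orientations are given as [roll, pitch, yaw] about the fixed x, y, z axes, in that order (R = Rz(yaw) Ry(pitch) Rx(roll)).
In Python, from workcell import bot gives the robot as it stands.
- The arm moves only by the shell command python3 -m inch 'ROWS' [FORCE]. ROWS is JSON, a list of rows, each a list of 7 numbers: the shift along the tool's x, y, z in units of 200 mm (1.0 is 200 mm), then the turn, a rotation vector about the tool's x, y, z in units of 90 degrees (1.0 is 90 degrees), then the opening, from 0 (shut) to 1 (fully open). In form: [[x, y, z, rx, ry, rz, grip], ...]. A call has 1 to 20 rows; each row is the pose to reach, as a shift and turn from the pose commanded when the call began, along the tool's axes at that moment; what a row does not reach only later rows make up. A row lasts 1/8 s, in which the tool goes at most 62.5 mm and 10.7 degrees, less where a joint would pass 70% of its speed; a pose out of reach is approached as far as the arm can. A call with a number of a shift or a turn outside -1 to 1 is refused whole. A call with a gripper value outside its range is refused whole. The fingers move at their own pace and stop on an object; FORCE is the grip in N (left out, the last holds). Time passes only in rows, so rows that repeat a pose let the fingers close. It gives the time, the measured TCP pose, the force, the opening and the grip force at its end, in the units of the state.
- bot.observe(): the state, without advancing time (a new reading comes with each control period).
- bot.grab_frame(name): name is "scene" or "top"; returns a dict with "img" (400x640x3 uint8, red, green, blue), "z_map" (400x640 float32, m along the optical axis (not along the pixel's ray), 0 where there is no reading), "vfov" (degrees; the focal length in pixels is half the picture's height over the tangent of half this angle, whatever the lens; pixels are square), "cx", "cy" (the principal point, pixels), "distortion" ([k1, k2, p1, p2, k3] as OpenCV has them; the pictures are not rectified), "rvec" (rotation vector, rad) and "tvec" (3), from world to camera coordinates, as OpenCV has them. Camera axes: x right, y down, z forward; pixel columns grow to the right and rows downward; lengths in m; the calibration is good to about 2 mm. A picture is of the moment at which its call begins.
- bot.job_done(): hands the job in; it is judged then, once.
The state is a dict: "clock": time; "qpos": joint angles; "qd": joint speeds; "joint_efforts": joint torques, N m; "position": TCP position; "tool_rot": TCP orientation; "force": force on the tool from outside, world axes, zero at the start; "moment": the same for the moment, N m; "grip_width": finger opening in m; "finger_force": force on a finger pad.
Only numpy, scipy, OpenCV 4.12 (cv2) and the standard library are available. Lean on these libraries where they do the work, as an engineer would, in place of code of your own. Each camera call takes 0.05 s, during which the arm holds its last target. There are 200 camera calls.

## Task

One of the four tins in the packing tray has no lid: point straight down at it from above with the fingertips one to six centimetres over the middle of its mouth, touching nothing, and hold still there for two seconds; then point in the same way for two seconds at the loose lid that fits it, the middle-sized of the three. Then press the larger button on the call box fully down to call the packer, let it come back up and move clear. Do not touch or move any tin, lid, or the jar, tape roll and spoon, do not press the smaller button, and point at no other tin or lid: when crossing over those, keep the fingertips at least ten centimetres above them.

Things in the scene. Friction and masses are not known exactly. Their poses are not given: they have to be found in the camera images.
- tin_open_top (a point): Centre of the open mouth, at rim height, of the one tin without a lid: a plain steel cylinder 80 mm across and 95 mm tall, empty, wall 3 mm, open at the top. It stands in the tray; this point is about 100 mm above the bench.
- tin_open: The same open tin; origin at the centre of its underside, z up. Loose, about 100 g.
- tray: Shallow black tray 220 x 220 mm, walls 25 mm high and 5 mm thick, floor 5 mm thick, fixed to the bench. Origin under its centre, axes along its sides. The four tins stand in a 2 x 2 square, 120 mm apart, at 60 mm either way from its centre.
- lid_fit_top (a point): Centre of the top face of the loose lid that fits the open tin: plain steel disc 84 mm across and 13 mm high, the middle one in size of three lids lying flat on the bench; this point is 13 mm above the bench.
- lid_fit: The same lid; origin at the centre of its underside, z up. Loose.
- call (a joint): Travel of the larger of the two round push buttons on the call box: 0 m when out, 0.006 m when fully down. Springs back by itself; fully down takes about 5 N, straight down.
- call_top (a point): Centre of the top face of that larger button (40 mm across) when out; it faces straight up and is pressed down. The call box is grey, 90 x 170 x 45 mm, fixed to the bench.
- lamp (a joint): Travel of the smaller button on the call box (20 mm across, 92 mm from the larger one): 0 out, 0.006 m fully down. Not to be pressed.
- lamp_top (a point): Centre of the top face of the smaller button.
- tin_a: A tin with its lid on: steel, 80 mm across (lid 84 mm), 98 mm tall in all; origin at the centre of its underside. Loose, about 350 g.
- tin_a_top (a point): Centre of the top of that lidded tin.
- tin_b: A tin with its lid on: steel, 80 mm across (lid 84 mm), 98 mm tall in all; origin at the centre of its underside. Loose, about 350 g.
- tin_b_top (a point): Centre of the top of that lidded tin.
- tin_c: A tin with its lid on: steel, 80 mm across (lid 84 mm), 98 mm tall in all; origin at the centre of its underside. Loose, about 350 g.
- tin_c_top (a point): Centre of the top of that lidded tin.
- lid_small: Loose steel lid 56 mm across, 13 mm high: too small. Origin at the centre of its underside.
- lid_small_top (a point): Centre of the top of the small lid.
- lid_large: Loose steel lid 104 mm across, 13 mm high: too large. Origin at the centre of its underside.
- lid_large_top (a point): Centre of the top of the large lid.
- jar: Amber glass jar with a cap, 60 mm across, 100 mm tall, beyond the tray and call box. Bystander; origin at the centre of its underside.
- tape: Roll of paper tape lying flat, 90 mm across, 48 mm high. Bystander; origin at the centre of its underside.
- scoop: Steel spoon about 190 mm long, lying flat. Bystander.
Things that resemble listed ones, but are neither listed nor needed, are in the scene too. Leave any pink or purple look-alike of the tin_b alone.

How it is judged:
On the way, in this order (a step that is already met when the one before it is completed fails the run):
1. the tool points down just above the mouth of the open tin and dwells (horizontal distance between the grasp point and tin_open_top below 0.022 m and z of the grasp point in the frame of tin_open_top between 0.006 and 0.085 m and angle between the grasp point's own z axis and vertical above 2.4 rad), for 1.6 s.
2. the tool points down just above the middle-sized lid and dwells (horizontal distance between the grasp point and lid_fit_top below 0.022 m and z of the grasp point in the frame of lid_fit_top between 0.006 and 0.085 m and angle between the grasp point's own z axis and vertical above 2.4 rad), for 1.6 s.
3. the larger button is pressed down (value of joint call above 0.0045 m), for 0.04 s.
At the end, for the whole second after the job is handed in: Both buttons are out again (within 1.5 mm); every tin and lid is at rest, upright or flat, within 8 mm of where it began, and the jar, tape roll and spoon within 15 mm (value of joint each of call, lamp below 0.0015 m and distance of each of tin_open, lid_fit, tin_a, tin_b, tin_c, lid_small, lid_large from where it was at the start of the episode below 0.008 m and angle between each of tin_open, lid_fit, tin_a, tin_b, tin_c, lid_small, lid_large's own z axis and vertical below 0.1 rad and linear speed of each of tin_open, lid_fit, tin_a, tin_b, tin_c, lid_small, lid_large below 0.02 m/s and distance of each of jar, tape, scoop from where it was at the start of the episode below 0.015 m); the robot touches nothing.
It fails at once if a tin, a lid, the jar, the tape roll or the spoon is touched by the robot ((contact force between the arm and tin_open above 0.3 N or contact force between the arm and lid_fit above 0.3 N or contact force between the arm and tin_a above 0.3 N or contact force between the arm and tin_b above 0.3 N or contact force between the arm and tin_c above 0.3 N or contact force between the arm and lid_small above 0.3 N or contact force between the arm and lid_large above 0.3 N or contact force between the arm and jar above 0.3 N or contact force between the arm and tape above 0.3 N or contact force between the arm and scoop above 0.3 N) or (contact force between the fingers and tin_open above 0.3 N or contact force between the fingers and lid_fit above 0.3 N or contact force between the fingers and tin_a above 0.3 N or contact force between the fingers and tin_b above 0.3 N or contact force between the fingers and tin_c above 0.3 N or contact force between the fingers and lid_small above 0.3 N or contact force between the fingers and lid_large above 0.3 N or contact force between the fingers and jar above 0.3 N or contact force between the fingers and tape above 0.3 N or contact force between the fingers and scoop above 0.3 N)).
It fails at once if a tin or lid is moved more than 8 mm or lifted (distance of any of tin_open, lid_fit, tin_a, tin_b, tin_c, lid_small, lid_large from where it was at the start of the episode above 0.008 m).
It fails at once if the smaller button is pressed (value of joint lamp above 0.003 m).
It fails at once if the tool points at, or passes low over, the middle of a wrong tin or lid (tool point under 70 mm above it) ((horizontal distance between the grasp point and tin_a_top below 0.02 m and z of the grasp point in the frame of tin_a_top below 0.07 m) or (horizontal distance between the grasp point and tin_b_top below 0.02 m and z of the grasp point in the frame of tin_b_top below 0.07 m) or (horizontal distance between the grasp point and tin_c_top below 0.02 m and z of the grasp point in the frame of tin_c_top below 0.07 m) or (horizontal distance between the grasp point and lid_small_top below 0.02 m and z of the grasp point in the frame of lid_small_top below 0.07 m) or (horizontal distance between the grasp point and lid_large_top below 0.02 m and z of the grasp point in the frame of lid_large_top below 0.07 m)).
It also fails if it takes over 56 s, if anything falls off the work surface, if the arm or the gripper's body presses on something with over 40 N, if the wrist force passes 120 N, or if a joint passes its speed limit or range.

## Working session

There is one attempt and no reset: what is moved stays moved. The work goes in short steps, Python scripts to look and compute and a shell command to move; the robot and the scene stay as the last step left them, time stands still between calls to the robot, and variables do not carry over. Pictures are saved under pics/ and viewed, at most 10 in all, crops included, and the job is handed in when it is done.

```bash
mkdir -p pics
cat > h.py <<'E'
import numpy as np, cv2
from workcell import bot
def cam(name):
    f=bot.grab_frame(name); h,w=f["img"].shape[:2]
    F=h/2/np.tan(np.radians(f["vfov"])/2)
    f["K"]=np.array([[F,0,f["cx"]],[0,F,f["cy"]],[0,0,1]]); f["R"]=cv2.Rodrigues(np.array(f["rvec"],float))[0]
    f["t"]=np.array(f["tvec"],float).ravel(); f["d"]=np.array(f["distortion"],float); return f
def onplane(f,uv,z):
    n=cv2.undistortPoints(np.array(uv,float).reshape(-1,1,2),f["K"],f["d"]).reshape(-1,2)
    r=np.c_[n,np.ones(len(n))]@f["R"]; c=-f["R"].T@f["t"]
    return c+r*((z-c[2])/r[:,2])[:,None]
def cloud(f):
    h,w=f["z_map"].shape; v,u=np.mgrid[:h,:w]
    n=cv2.undistortPoints(np.stack([u,v],-1).astype(float).reshape(-1,1,2),f["K"],f["d"]).reshape(-1,2)
    P=(np.c_[n,np.ones(len(n))]*f["z_map"].reshape(-1,1)-f["t"])@f["R"]
    return P.reshape(h,w,3)
E
python3 - <<'E'
from h import *
for n in("scene","top"):
    f=cam(n); cv2.imwrite(f"pics/{n}.png",f["img"][:,:,::-1]); print(n,-f["R"].T@f["t"],f["d"],(f["z_map"]>0).mean())
print(bot.observe())
E
```

```text
scene [1.14929717 0.1422351  0.8908625 ] [0.00333775 0.         0.         0.         0.        ] 0.9959375
top [0.26708198 0.02212091 1.44972174] [-0.02933537  0.          0.          0.          0.        ] 0.996
{'clock': 0.1, 'qpos': array([ 1.15979072,  0.5219438 , -0.03634097,  1.59993966,  0.02124198,
        1.02110385, -0.11280127]), 'qd': array([ 4.46936575e-05, -1.61812114e-03,  1.30053438e-04, -9.59380217e-04,
        1.45318940e-03, -4.49652436e-04,  2.55188991e-04]), 'joint_efforts': array([ 4.78976566e-03, -9.28488851e+01,  1.98464133e+00, -3.70532048e+01,
        1.82465598e-02,  5.40164197e-03, -1.20471407e-05]), 'position': array([ 0.20877738, -0.58880283,  0.24949381]), 'tool_rot': array([-3.14058898e+00,  9.93791962e-05,  3.40826902e-01]), 'force': array([-0.01101907, -0.01485001,  0.57235861]), 'moment': array([ 0.03639308,  0.01295325, -0.0710602 ]), 'finger_force': 0.0, 'grip_width': 0.08525574729301748}
```

View pics/top.png

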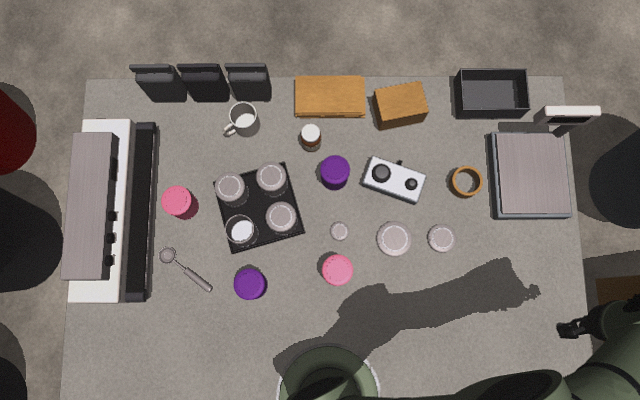

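View pics/scene.png

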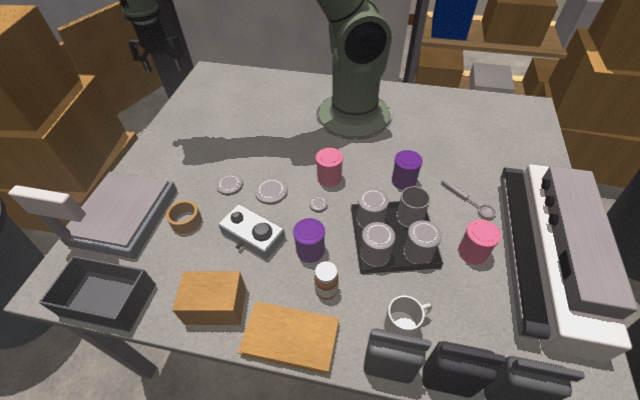

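Top view: the tray is at (258,208), with lidded tins at (230,188), (271,178), (281,216). The open tin is at (242,231), the only one with a dark interior in the scene view (413,205). The loose lids are at (339,231), (394,238) and (441,238). The call box is at (394,180), with buttons at (381,173) and (411,184). Next I'll measure these.

Run:
```python
from h import *
f=cam("top"); g=cam("scene"); P=cloud(f); Q=cloud(g)
def comp(P,seed,lo,hi,win=45):
    m=((P[...,2]>lo)&(P[...,2]<hi)).astype(np.uint8); m[:, :max(0,seed[0]-win)]=0; m[:,seed[0]+win:]=0
    n,l,s,c=cv2.connectedComponentsWithStats(m); k=l[seed[1],seed[0]]
    return (l==k).astype(np.uint8),k
def rep(nm,seed,lo,hi,h,f=f,P=P):
    m,k=comp(P,seed,lo,hi)
    if k==0: print(nm,"seed not in band",P[seed[1],seed[0]]);return
    c=max(cv2.findContours(m,0,cv2.CHAIN_APPROX_NONE)[0],key=cv2.contourArea)
    w=onplane(f,c,h)[:,:2]; (x,y),(a,b),_=cv2.fitEllipse(w.astype(np.float32))
    print(nm,"c",np.round((x,y),4),"diam",np.round((a,b),3),"z",np.median(P[...,2][m>0]).round(4))
for n,s in dict(L1=(339,231),L2=(394,238),L3=(441,238)).items(): rep(n,s,.006,.03,.013)
for n,s in dict(A=(230,188),B=(271,178),C=(281,216)).items(): rep(n,s,.085,.12,.103)
rep("big",(381,173),.047,.08,.055); rep("sm",(411,184),.047,.08,.055); rep("box",(395,190),.03,.08,.045)
for s in [(381,173),(411,184),(395,190),(242,231)]: print(s,P[s[1],s[0]].round(4))
# open tin: rim
for nm,F,C,s in(("top",f,P,(242,231)),("scene",g,Q,(413,205))):
    m=((C[...,2]>.085)&(C[...,2]<.12)).astype(np.uint8); y,x=s; 
    z=np.zeros_like(m); z[s[1]-25:s[1]+25,s[0]-20:s[0]+20]=1; pts=C[(m&z)>0]; 
    print(nm,len(pts),pts[:,:2].min(0),pts[:,:2].max(0),np.median(pts[:,2]) if len(pts) else 0)
a=cv2.resize(f["img"][145:275,195:460,::-1],None,fx=3,fy=3,interpolation=cv2.INTER_CUBIC); cv2.imwrite("pics/crop.png",a[:600,:800])
np.set_printoptions(linewidth=250,suppress=True); print((P[205:256:2,222:264:2,2]*1000).astype(int))
```

```text
L1 c [ 0.4616 -0.0355] diam [0.053 0.054] z 0.0134
L2 c [ 0.4377 -0.1944] diam [0.102 0.102] z 0.0134
L3 c [ 0.4379 -0.3315] diam [0.08  0.082] z 0.0135
A c [0.5745 0.2705] diam [0.081 0.084] z 0.1033
B c [0.6034 0.1557] diam [0.081 0.083] z 0.1033
C c [0.4899 0.1278] diam [0.081 0.083] z 0.1033
big c [ 0.6074 -0.1919] diam [0.085 0.187] z 0.0511
sm c [ 0.6072 -0.1939] diam [0.085 0.186] z 0.0511
box c [ 0.6063 -0.1956] diam [0.102 0.207] z 0.0479
(381, 173) [ 0.6182 -0.1547  0.0664]
(411, 184) [ 0.5849 -0.239   0.0683]
(395, 190) [ 0.5735 -0.1968  0.0419]
(242, 231) [0.4619 0.2476 0.0115]
top 152 [0.41819372 0.20178535] [0.49791979 0.2806127 ] 0.09843433883414532
scene 465 [0.41804011 0.20190735] [0.57399182 0.28854166] 0.1002630143677655
[[   2    5    3    1   14   22   29   14   13    5    5   -2    2    7    6    2    4    1    8    6    8]
 [   6    3    5    3    4    1    7    7   10    9    2    8    8   -1    2    6    8    7    6    6    7]
 [   7    0    4    0    4    3    3    4    7    6    6    7    7    2    4    3    8   -2    6    2    3]
 [  21    0    7    8    3
[... 1758 characters left out ...]
   70   65   49   33   16    1    5    3   24   23]
 [   2    2    0   -1   22    1    5 1449   10   35   37   27   26   12    4   24   26   29   25   15    0]
 [   0    1   -5    0   22    8    6    4    5    3    3    7   23   29   26   19    8   -2    0   -2   -4]
 [  -4    1    0   -2   21   20    7    0    6   18   26   24   14   -1   -1   -4    0   -2   -1    0   -4]
 [   0    6    3   -1    0   24   25   23   21   12    1   -2    1    0   -4    0   -4    0    5    0    0]
 [   0   -2    4    3    1   17    2    0    0    0    2    0    6    0   -1    6    2    1    0    0    0]
 [  -6    3    0    4    2    3    7   -2    2    3    1    2    0   -1    3    0   -4   -2   -2    2    1]]
```

View pics/crop.png

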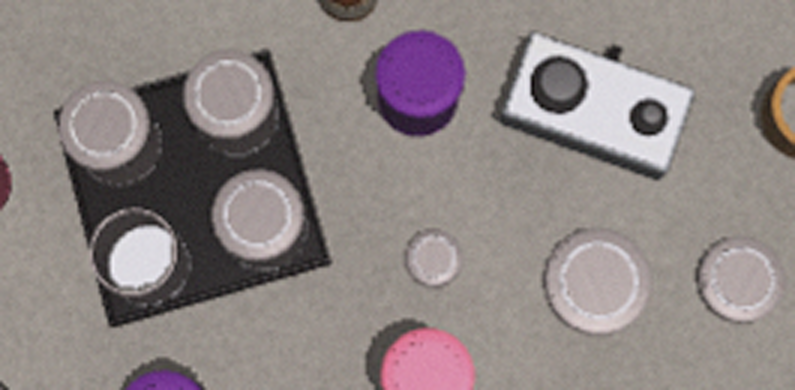

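The crop confirms it: the open tin shows its hollow interior. Lid diameters are 54 mm, 102 mm and 81 mm, so the one that fits is L3 at (441,238). The other tins with look-alikes are the pink and purple ones, plus the three lidded tins. The rim and the parallelogram of the other tins agree on the open tin's centre, about (0.459, 0.242). Next I'll refine the button and work out the moves.

Run:
```python
from h import *
f=cam("top"); P=cloud(f); hsv=cv2.cvtColor(f["img"],cv2.COLOR_RGB2GRAY)
z=np.zeros_like(hsv); z[158:200,366:424]=1
m=((hsv<110)&(z>0)).astype(np.uint8); n,l,s,c=cv2.connectedComponentsWithStats(m)
for s_ in((381,173),(411,184)):
    k=l[s_[1],s_[0]]; pz=P[...,2][l==k]; print(k,s[k],np.percentile(pz,[10,50,75,90]))
    cc=max(cv2.findContours((l==k).astype(np.uint8),0,1)[0],key=cv2.contourArea); zz=np.percentile(pz,60)
    print(cv2.fitEllipse(onplane(f,cc,zz)[:,:2].astype(np.float32)), P[s_[1]-3:s_[1]+4,s_[0]-3:s_[0]+4,2].mean())
# heights along path
for nm,s in dict(purple=(335,165),pink=(337,268),jar=(310,132)).items(): print(nm,P[s[1],s[0]])
y=.3408;R=np.array([[np.cos(y),np.sin(y),0],[np.sin(y),-np.cos(y),0],[0,0,-1]])
W=np.array([[.2088,-.5888,.2495],[.38,-.50,.28],[.49,-.34,.28],[.50,-.16,.28],[.49,.03,.28],[.4595,.2,.28],[.4595,.242,.155]])
print(np.round(np.diff(W,axis=0)@R/.2,3))
```

```text
0 [     0      0    640    400 255465] [-7.52537727e-01 -5.32882691e-04  7.39363992e-03  1.02297517e-01]
((0.6199272274971008, 0.01600923202931881), (1.4080982208251953, 2.3829293251037598), 179.57276916503906) 0.06690944851138717
0 [     0      0    640    400 255465] [-7.52537727e-01 -5.32882691e-04  7.39363992e-03  1.02297517e-01]
((0.6199272274971008, 0.01600923202931881), (1.4080982208251953, 2.3829293251037598), 179.57276916503906) 0.09058886515602196
purple [ 0.63307362 -0.02226596  0.10241736]
pink [ 0.34758142 -0.02387241  0.09755688]
jar [0.73171559 0.04721345 0.09781931]
[[ 0.955 -0.132 -0.153]
 [ 0.786 -0.57   0.   ]
 [ 0.348 -0.832  0.   ]
 [ 0.27  -0.912  0.   ]
 [ 0.14  -0.852  0.   ]
 [ 0.07  -0.198  0.625]]
```

```bash
python3 -m inch '[[0.2,-0.03,-0.1,0,0,0,0],[0.45,-0.06,-0.15,0,0,0,0],[0.7,-0.1,-0.15,0,0,0,0],[0.9,-0.13,-0.15,0,0,0,0],[0.95,-0.13,-0.15,0,0,0,0]]' | tail -8
python3 -m inch '[[0.2,-0.14,0,0,0,0,0],[0.4,-0.28,0,0,0,0,0],[0.6,-0.43,0,0,0,0,0],[0.75,-0.55,0,0,0,0,0],[0.79,-0.57,0,0,0,0,0]]'
python3 - <<'E'
from h import *
f=cam("top"); P=cloud(f); g=cv2.cvtColor(f["img"],cv2.COLOR_RGB2GRAY)
print(g[173,360:430:3],P[173,360:430:3,2].round(3))
for s_ in((381,173),(411,184)):
    m=(g<140).astype(np.uint8); z=np.zeros_like(m); z[s_[1]-12:s_[1]+11,s_[0]-13:s_[0]+13]=1; l=cv2.connectedComponents(m*z)[1]; k=l[s_[1],s_[0]]
    print(k,(l==k).sum(),np.median(P[...,2][l==k]),P[l==k].mean(0))
    cc=max(cv2.findContours((l==k).astype(np.uint8),0,1)[0],key=cv2.contourArea); print(cv2.fitEllipse(onplane(f,cc,.066)[:,:2].astype(np.float32)))
E
```

```text
clock: 0.88
position: [0.3819, -0.4992, 0.2799]
tool_rot: [-3.141, -0.001, 0.345]
force: [-0.7, 0.0, 0.4]
grip_width: -0.0001
finger_force: 0.0
clock: 1.5
position: [0.4911, -0.339, 0.2801]
tool_rot: [-3.141, -0.0, 0.343]
force: [-0.0, -0.2, 1.3]
grip_width: -0.0002
finger_force: 0.0
[163  83 158 233  27  84 124 123 124 120  74 223 134 133 137 133 130 135
 133 137 110 131 165 161] [-0.     0.008  0.046  0.043  0.057  0.056  0.064  0.067  0.067  0.071
  0.057  0.048  0.05   0.048  0.048  0.048  0.044  0.045  0.051  0.047
  0.044  0.046 -0.001 -0.002]
4 284 0.06273504337093525 [ 0.61761222 -0.15309605  0.0713114 ]
((0.6189154982566833, -0.15396469831466675), (0.05186871439218521, 0.05389900505542755), 69.20885467529297)
1 590 0.047945218541810664 [ 0.59121423 -0.24067011  0.05310843]
((0.5883366465568542, -0.237970769405365), (0.07523978501558304, 0.08490399271249771), 3.0978429317474365)
```

```bash
python3 -m inch '[[0.09,-0.21,0,0,0,0,0],[0.17,-0.42,0,0,0,0,0],[0.26,-0.62,0,0,0,0,0],[0.35,-0.83,0,0,0,0,0]]' | sed -n 1,3p
python3 -m inch '[[0.07,-0.23,0,0,0,0,0],[0.14,-0.46,0,0,0,0,0],[0.2,-0.7,0,0,0,0,0],[0.27,-0.91,0,0,0,0,0]]'| sed -n 1,3p
python3 -m inch '[[0.03,-0.22,0,0,0,0,0],[0.07,-0.45,0,0,0,0,0],[0.11,-0.68,0,0,0,0,0],[0.13,-0.8,0,0,0,0,0],[0.14,-0.85,0,0,0,0,0],[0.14,-0.85,0,0,0,0,0],[0.14,-0.85,0,0,0,0,0]]'
python3 - <<'E'
from h import *
o=bot.observe(); print(o["qpos"].round(2)); y=o["tool_rot"][2];R=np.array([[np.cos(y),np.sin(y),0],[np.sin(y),-np.cos(y),0],[0,0,-1]])
print((np.array([.4595,.242,.155])-o["position"])@R/.2)
E
```

```text
clock: 2.05
position: [0.5001, -0.1614, 0.28]
tool_rot: [3.141, 0.0, 0.338]
clock: 2.55
position: [0.4905, 0.0286, 0.2802]
tool_rot: [3.141, -0.0, 0.339]
clock: 3.42
position: [0.4607, 0.1967, 0.28]
tool_rot: [3.141, 0.0, 0.339]
force: [-0.1, -1.1, 0.3]
grip_width: -0.0
finger_force: 0.0
[-0.24  0.31 -0.35  1.87  0.12  0.99 -1.88]
[ 0.06954975 -0.21556549  0.62480512]
```

```bash
python3 -m inch '[[0.05,-0.15,0,0,0,0,0],[0.07,-0.21,0,0,0,0,0],[0.07,-0.21,0.15,0,0,0,0],[0.07,-0.21,0.3,0,0,0,0],[0.07,-0.21,0.45,0,0,0,0],[0.07,-0.21,0.55,0,0,0,0],[0.07,-0.21,0.62,0,0,0,0],[0.07,-0.21,0.62,0,0,0,0],[0.07,-0.21,0.62,0,0,0,0]]'
python3 - <<'E'
from h import *
g=cam("scene"); cv2.imwrite("pics/at_tin.png",cv2.resize(g["img"][100:290,300:500,::-1],None,fx=3,fy=3))
E
```

```text
clock: 4.55
position: [0.4598, 0.2425, 0.1567]
tool_rot: [-3.141, -0.001, 0.341]
force: [0.0, -0.7, -0.5]
grip_width: -0.0
finger_force: 0.0
```

View pics/at_tin.png

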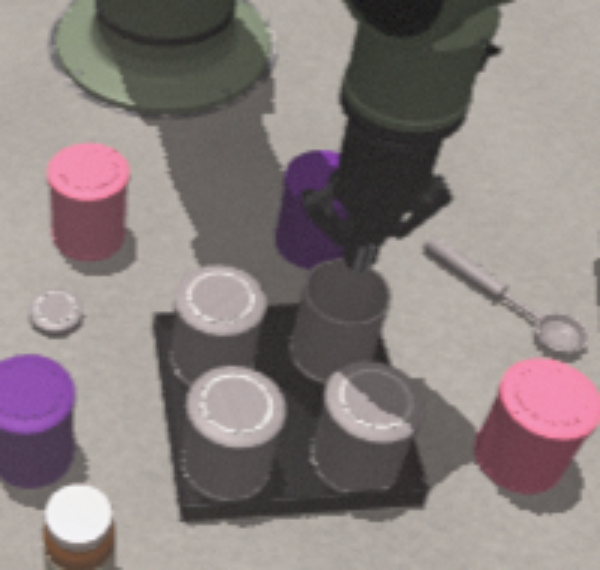

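The fingers stand centred over the open tin's mouth (crop ≈(350,270)), clear of the rim. I'll dwell there, then lift.

```bash
python3 -m inch '[[0,0,0,0,0,0,0],[0,0,0,0,0,0,0],[0,0,0,0,0,0,0],[0,0,0,0,0,0,0],[0,0,0,0,0,0,0],[0,0,0,0,0,0,0],[0,0,0,0,0,0,0],[0,0,0,0,0,0,0],[0,0,0,0,0,0,0],[0,0,0,0,0,0,0],[0,0,0,0,0,0,0],[0,0,0,0,0,0,0],[0,0,0,0,0,0,0],[0,0,0,0,0,0,0],[0,0,0,0,0,0,0],[0,0,0,0,0,0,0],[0,0,0,0,0,0,0],[0,0,0,0,0,0,0]]' | sed -n 1,2p
python3 -m inch '[[0,0,-0.15,0,0,0,0],[0,0,-0.35,0,0,0,0],[0,0,-0.55,0,0,0,0],[0,0,-0.65,0,0,0,0],[0,0,-0.65,0,0,0,0]]' | sed -n 1,2p
python3 - <<'E'
from h import *
y=.3408;R=np.array([[np.cos(y),np.sin(y),0],[np.sin(y),-np.cos(y),0],[0,0,-1]])
p=bot.observe()["position"]
W=np.array([p,[.49,.06,.28],[.50,-.12,.28],[.47,-.29,.25],[.438,-.3315,.2],[.438,-.3315,.068]])
print(np.round(np.diff(W,axis=0)@R/.2,3))
E
```

```text
clock: 6.85
position: [0.4594, 0.2425, 0.156]
clock: 7.48
position: [0.4598, 0.2427, 0.2873]
[[-0.163  0.911  0.036]
 [-0.254  0.865  0.   ]
 [-0.425  0.751  0.15 ]
 [-0.22   0.142  0.25 ]
 [ 0.     0.     0.66 ]]
```

```bash
python3 -m inch '[[-0.04,0.22,0,0,0,0,0],[-0.08,0.45,0,0,0,0,0],[-0.12,0.68,0,0,0,0,0],[-0.16,0.91,0,0,0,0,0]]' | sed -n 1,2p
python3 -m inch '[[-0.06,0.22,0,0,0,0,0],[-0.13,0.44,0,0,0,0,0],[-0.19,0.65,0,0,0,0,0],[-0.25,0.86,0,0,0,0,0]]' | sed -n 1,2p
python3 -m inch '[[-0.1,0.19,0,0,0,0,0],[-0.2,0.37,0,0,0,0,0],[-0.32,0.56,0.05,0,0,0,0],[-0.4,0.7,0.1,0,0,0,0],[-0.43,0.75,0.15,0,0,0,0],[-0.55,0.82,0.25,0,0,0,0],[-0.65,0.89,0.35,0,0,0,0],[-0.65,0.89,0.4,0,0,0,0],[-0.65,0.89,0.4,0,0,0,0]]'
python3 - <<'E'
from h import *
o=bot.observe(); y=o["tool_rot"][2];R=np.array([[np.cos(y),np.sin(y),0],[np.sin(y),-np.cos(y),0],[0,0,-1]])
print((np.array([.438,-.3315,.068])-o["position"])@R/.2)
E
```

```text
clock: 7.98
position: [0.4898, 0.0586, 0.2851]
clock: 8.48
position: [0.4999, -0.12, 0.285]
clock: 9.6
position: [0.4376, -0.3286, 0.2051]
tool_rot: [-3.14, 0.001, 0.342]
force: [0.4, 0.5, 1.0]
grip_width: -0.0002
finger_force: 0.0
[-0.00313893  0.01428399  0.68570725]
```

```bash
python3 -m inch '[[0,0.01,0.15,0,0,0,0],[0,0.01,0.3,0,0,0,0],[0,0.01,0.45,0,0,0,0],[0,0.01,0.57,0,0,0,0],[0,0.01,0.65,0,0,0,0],[0,0.01,0.68,0,0,0,0],[0,0.01,0.68,0,0,0,0]]'
python3 - <<'E'
from h import *
g=cam("scene"); cv2.imwrite("pics/at_lid.png",cv2.resize(g["img"][110:270,150:350,::-1],None,fx=3,fy=3))
E
```

```text
clock: 10.48
position: [0.4383, -0.3316, 0.0703]
tool_rot: [3.141, -0.0, 0.341]
force: [0.4, -0.5, 0.2]
grip_width: 0.0
finger_force: 0.0
```

View pics/at_lid.png

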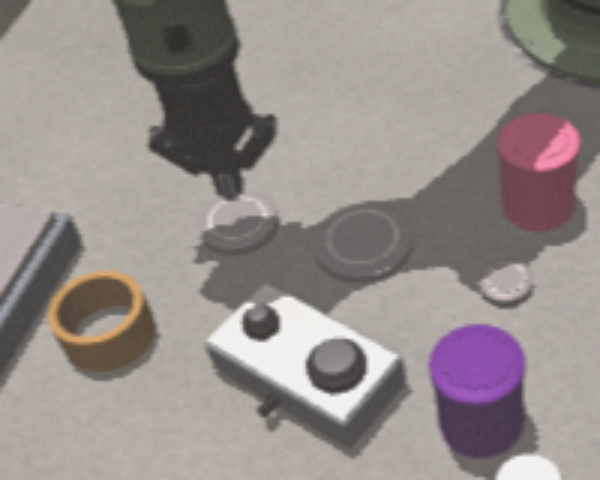

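The fingertips hover over the middle-sized lid (crop ≈(230,195)) without touching it. I'll dwell, then lift and go to the larger button.

```bash
python3 -m inch '[[0,0,0,0,0,0,0],[0,0,0,0,0,0,0],[0,0,0,0,0,0,0],[0,0,0,0,0,0,0],[0,0,0,0,0,0,0],[0,0,0,0,0,0,0],[0,0,0,0,0,0,0],[0,0,0,0,0,0,0],[0,0,0,0,0,0,0],[0,0,0,0,0,0,0],[0,0,0,0,0,0,0],[0,0,0,0,0,0,0],[0,0,0,0,0,0,0],[0,0,0,0,0,0,0],[0,0,0,0,0,0,0],[0,0,0,0,0,0,0],[0,0,0,0,0,0,0],[0,0,0,0,0,0,0]]' | sed -n 1,2p
python3 -m inch '[[0,0,-0.15,0,0,0,0],[0,0,-0.35,0,0,0,0],[0,0,-0.55,0,0,0,0],[0,0,-0.65,0,0,0,0],[0,0,-0.65,0,0,0,0]]' | sed -n 1,2p
python3 - <<'E'
from h import *
o=bot.observe(); y=o["tool_rot"][2];R=np.array([[np.cos(y),np.sin(y),0],[np.sin(y),-np.cos(y),0],[0,0,-1]])
print((np.array([.6185,-.154,.13])-o["position"])@R/.2)
g=cam("scene"); Q=cloud(g); f=cam("top"); P=cloud(f)
for C in(Q,P):
    d=np.hypot(C[...,0]-.6185,C[...,1]+.154); z=C[...,2][(d<.012)]; print(len(z),np.median(z))
    m=(d<.035)&(C[...,2]>.058)&(C[...,2]<.08); print(m.sum(),C[m].mean(0),C[m].min(0),C[m].max(0))
E
```

```text
clock: 12.78
position: [0.438, -0.3317, 0.07]
clock: 13.4
position: [0.4386, -0.332, 0.2013]
[ 1.14539005 -0.53835612  0.35671523]
50 0.06729799434002676
189 [ 0.62702094 -0.15516319  0.06531874] [ 0.59899237 -0.18065281  0.05804347] [ 0.65147612 -0.13002242  0.07230015]
50 0.06708069249545937
205 [ 0.62212448 -0.15656745  0.06515569] [ 0.59570017 -0.18191491  0.0581453 ] [ 0.64966838 -0.13262571  0.074582  ]
```

```bash
python3 -m inch '[[0.2,-0.1,0,0,0,0,0],[0.4,-0.2,0,0,0,0,0],[0.6,-0.3,0,0,0,0,0],[0.8,-0.4,0,0,0,0,0],[0.95,-0.48,0,0,0,0,0]]' | sed -n 1,2p
python3 -m inch '[[0.15,-0.04,0.05,0,0,0,0],[0.21,-0.05,0.15,0,0,0,0],[0.21,-0.05,0.3,0,0,0,0],[0.21,-0.05,0.4,0,0,0,0],[0.21,-0.05,0.5,0,0,0,0],[0.21,-0.05,0.5,0,0,0,0],[0.21,-0.05,0.5,0,0,0,0]]'
python3 - <<'E'
from h import *
g=cam("scene"); cv2.imwrite("pics/at_btn.png",cv2.resize(g["img"][150:280,200:340,::-1],None,fx=4,fy=4))
E
```

```text
clock: 14.12
position: [0.5857, -0.1758, 0.1985]
clock: 15.0
position: [0.6216, -0.1544, 0.1006]
tool_rot: [3.141, -0.001, 0.341]
force: [-0.2, -0.0, 0.9]
grip_width: -0.0001
finger_force: 0.0
```

View pics/at_btn.png

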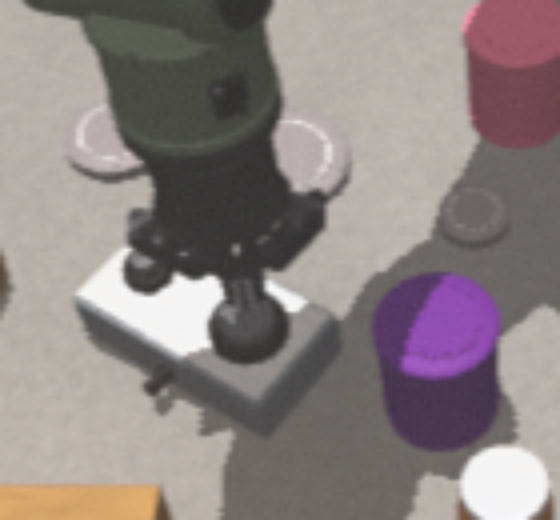

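The fingertips are over the larger button (crop ≈(247,305)), and the smaller one at (148,268) is clear. I'll press gradually.

```bash
python3 -m inch '[[0,0,0.03,0,0,0,0],[0,0,0.06,0,0,0,0],[0,0,0.08,0,0,0,0],[0,0,0.09,0,0,0,0],[0,0,0.09,0,0,0,0],[0,0,0.09,0,0,0,0]]'
python3 -m inch '[[0,0,0.01,0,0,0,0],[0,0,0.015,0,0,0,0],[0,0,0.015,0,0,0,0],[0,0,0.015,0,0,0,0]]'
```

```text
clock: 15.8
position: [0.6212, -0.1542, 0.0821]
tool_rot: [-3.142, 0.0, 0.341]
force: [-2.1, 0.4, 4.0]
grip_width: -0.0001
finger_force: 1.7
clock: 16.3
position: [0.6213, -0.1543, 0.0796]
tool_rot: [3.141, -0.0, 0.341]
force: [-5.4, 1.4, 15.2]
grip_width: 0.0004
finger_force: 7.7
```

At 15 N, well above the 5 N it needs, the button has bottomed out. I'll release it and move clear.

```bash
python3 -m inch '[[0,0,-0.05,0,0,0,0],[0,0,-0.15,0,0,0,0],[0,0,-0.3,0,0,0,0],[0,0,-0.5,0,0,0,0],[0,0,-0.7,0,0,0,0],[0,0,-0.8,0,0,0,0],[0,0,-0.8,0,0,0,0],[0,0,-0.8,0,0,0,0],[0,0,-0.8,0,0,0,0]]'
python3 - <<'E'
from h import *
f=cam("top"); P=cloud(f)
g=cam("scene"); Q=cloud(g)
for c in((.6215,-.155),(.586,-.24)):
    d=np.hypot(Q[...,0]-c[0],Q[...,1]-c[1]); z=Q[...,2][(d<.01)&(Q[...,2]<.09)]; print(len(z),np.median(z))
print(bot.job_done())
E
```

```text
clock: 17.42
position: [0.6209, -0.1542, 0.2382]
tool_rot: [-3.141, 0.001, 0.341]
force: [1.3, 0.6, -0.4]
grip_width: -0.0002
finger_force: 0.0
36 0.0676268135297476
29 0.06563621965380383
the job is handed in; nothing more can be done
None
```

The arm pointed at the open tin and then at the 84 mm lid for over two seconds each, then pressed the larger button fully; it came back up, the arm moved clear, and the job is handed in, with no contact sensed before the button press.

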